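Free-run check of the index stand, braked on its zero mark

ROBOT

A 6-joint arm with a two-finger parallel gripper is mounted at the origin on the work surface. World frame = base frame: x ahead of the robot, y to its left, z up, the work surface at z = 0. Lengths are in m, angles in rad, forces in N, time in s.
With the tool pointing down it reaches from about 0.425 to 0.925 m from the base axis. Payload 12.5 kg.
Tool frame: the origin (TCP) lies between the finger pads; the fingertips stand finger_overhang ahead of it and the grasp point (between the pads) lies 3 mm ahead of it (finger_overhang is the distance from the TCP to the fingertips, in m); z points along the fingers, x is the direction in which the jaws open and shut, and the axes are right-handed (so a half turn about z gives the same grasp; the last joint's range is limited). The gripper opens to 85 mm and grips with 20 to 120 N. Pads are 22 mm wide; open, the fingers measure 114 mm over their backs; the gripper's body (76 mm by 85 mm) begins 54 mm behind the grasp point. The pads swing forward as they close: fully open they stand 13 mm farther back than shut.
Start: joints at [-0.106, 0.491, 1.559, -0, 1.092, -0.106], TCP at [0.625, 0, 0.253] pointing down, gripper open.
Joint ranges: [-3.1, 3.1], [-0.84, 2.19], [0.05, 2.79], [-1.13, 4.28], [0.06, 2.93], [-2.69, 2.69]. Speed limits (rad/s): [2.22, 2.22, 2.79, 3.14, 3.14, 3.14].

INTERFACE

Orientations are given as a rotation vector (axis times angle).
In Python, from cell import state, get_image, camera_params, job_done, finger_overhang gives the robot as it stands. The module is installed in compiled form; this text tells all that it offers.
- The arm moves only by the tool drive_tool, never from a script. Its arguments are lists of equal length, an entry for each row: "hand": the opening, from 0 (shut) to 1 (fully open); "linear": the shift along the tool's x, y, z in m, a list of three; "turn": the turn about the tool's z in rad. In form: {"hand": [hand, ...], "linear": [[dx, dy, dz], ...], "turn": [turn, ...]}. A call has 1 to 8 rows; each row shifts and turns the pose as measured when the row begins, along the tool's axes as they then stand; what a row does not reach is not made up. A row lasts 1/10 s, in which the tool goes at most 50 mm and 8.59 degrees, less where a joint would pass 70% of its speed; a pose out of reach is approached as far as the arm can. A call is refused whole if a number of a shift passes 0.05 or a number of a turn 0.15, either way. A call with a gripper value outside its range is refused whole. The fingers move at their own pace and stop on an object; "squeeze" is the grip in N (left out, the last holds). Time passes only in rows, so rows that do not move let the fingers close. It gives the time, the measured TCP pose, the force and the opening at its end, in the units of the state.
- state(): the state, without advancing time (a new reading comes with each control period).
- get_image(name): name is "scene" or "side" or "wrist"; returns the picture (480x640x3 uint8, red, green, blue); there is no depth.
- camera_params(name): a dict with "fx", "fy", "cx", "cy" (pixels), "rvec" (rotation vector, rad) and "tvec" (3), from world to camera coordinates, as OpenCV has them; the wrist camera has in their place "T_tool_cam" (4x4, takes a point from camera to tool coordinates, whose origin is the TCP and whose axes are the tool frame's). Camera axes: x right, y down, z forward; pixel columns grow to the right and rows downward; lengths in m; the calibration is good to about 2 mm. A picture is of the moment at which its call begins: read the wrist's pose just before it. camera_params takes no time and is no camera call.
- job_done(): hands the job in, once; it reports no verdict.
The state is a dict: "clock": time; "joint_positions": joint angles; "dq": joint speeds; "joint_efforts": joint torques, N m; "tool_pos": TCP position; "tcp_rot": TCP orientation; "force": force on the tool from outside, world axes, zero at the start; "wrist_torque": the same for the moment, N m; "finger_gap": finger opening in m.
Only numpy, scipy, OpenCV 4.12 (cv2) and the standard library are available. Lean on these libraries where they do the work, as an engineer would, in place of code of your own. Each camera call takes 0.05 s, during which the arm holds its last target. There are 200 camera calls.

TASK

Check that the index stand runs free: with a fingertip flick the white index disc into a spin, either way round, and leave it to run untouched; six seconds later it must still be making at least ten turns a minute. Then, before it runs down, brake it with a fingertip on the white disc so that it stops first time with its red zero mark at the black pointer, and take the hand away without shifting it. The freshly oiled box in the chuck must not be touched, and the tools and the offcut lying around stay where they are.

Things in the scene. Friction and masses are not known exactly. Their poses are not given: they have to be found in the camera images.
- stand: Index stand screwed to the bench: plywood base board, bearing, aluminium post with the black pointer. Origin on the spindle axis at bench height; x runs from the axis towards the pointer, z up. Board 18 mm high, from 170 mm behind the axis to 230 mm ahead, 160 mm to each side. Post 180 to 212 mm ahead, 44 mm wide, 92 mm high with the pointer; a plunger knob sticks out behind it to 248 mm.
- disc: Index disc, smooth and white on top, 300 mm across, 12 mm thick, level, turning about its upright axis. Origin on the axis at the white face, 78 mm above the bench; x points along the red mark. A steel chuck 84 mm across, 49 mm high, turns in its middle. Runs very light: takes some 14 to 20 s to slow to a third of its speed. A fingertip pressed on it with a few N stops it or carries it along at once.
- spindle (a joint): Angle of the disc (rad), without end stops, counting on through whole turns. 0, and every whole turn (6.283) up or down from it, is where the red mark is exactly at the pointer; it grows counter-clockwise seen from above. At the start it lies between 1.6 and 4.7.
- mark (a point): Point on the red zero mark, 140 mm from the axis on the white top face. The mark is a radial red bar 12 mm wide, 98 to 148 mm from the axis.
- pointer (a point): Fixed target point on the level of the disc's top face, just under the tip of the black pointer, 140 mm from the axis. The pointer blade is 16 mm wide at the post, hovers 6 mm above the face, is 4 mm thick, and covers only the outermost 11 mm of the rim.
- turned_box: Small turned wooden box with a knobbed lid, 69 mm across, held upright in the chuck in the middle of the disc and turning with it; freshly oiled, not to be touched. Origin on the axis at the disc's top face; the wood reaches from 49 to 99 mm above the disc.
- offcut: Loose beech block 90 x 45 x 45 mm lying beside the stand. Origin at the centre of its underside, x along its length.
- chuck_key: Loose steel T-handled chuck key lying flat, about 105 mm long, crossbar 90 mm, 13 mm high. Origin at bench height near the middle of its shaft, x along the shaft to its square tip.
- tape: Loose yellow tape measure lying flat, 62 x 62 x 35 mm. Origin at the centre of its underside.
There are look-alikes about, which are no part of the job. Leave any green or purple look-alike of the tape alone.

How it is judged:
On the way, in this order (a step that is already met when the one before it is completed fails the run):
1. a fingertip sets the disc turning (contact force between the fingers and disc above 0.2 N and (velocity of joint spindle above 0.3 rad/s or velocity of joint spindle below -0.3 rad/s)).
2. the disc runs untouched for six seconds, always faster than 1 rad/s (ten turns a minute) ((velocity of joint spindle above 1 rad/s or velocity of joint spindle below -1 rad/s) and contact force between each of the fingers, the arm and disc below 0.1 N), for 6 s.
3. a fingertip on the disc has stopped it with the mark within 25 mm of the pointer (contact force between the fingers and disc above 0.2 N and not (velocity of joint spindle above 0.05 rad/s or velocity of joint spindle below -0.05 rad/s) and horizontal distance between mark and pointer below 0.025 m), for 0.04 s.
At the end, for the whole second after the job is handed in: The disc has been flicked with a fingertip, has run untouched for six seconds above 1 rad/s, was stopped by a fingertip on the disc, and stands still (below 0.05 rad/s), let go, with the mark within 25 mm of the pointer point. Nothing around was moved by more than 10 mm (horizontal distance between mark and pointer below 0.025 m and not (velocity of joint spindle above 0.05 rad/s or velocity of joint spindle below -0.05 rad/s) and contact force between the fingers and disc below 0.1 N and linear speed of each of offcut, chuck_key, tape below 0.02 m/s).
It fails at once if once well under way (more than about two thirds of a turn), the disc came to a standstill off the mark (more than 25 mm from the pointer) (not (velocity of joint spindle above 0.03 rad/s or velocity of joint spindle below -0.03 rad/s) and not (horizontal distance between mark and pointer below 0.025 m) and (value of joint spindle above 8.8 rad or value of joint spindle below -2.5 rad)).
It fails at once if the oiled box in the chuck was touched (contact force between any of the fingers, the arm and turned_box above 0.2 N).
It fails at once if a tool or the offcut beside the stand was shifted or lifted by more than 10 mm (distance of any of offcut, chuck_key, tape from where it was at the start of the episode above 0.01 m).
It also fails if it takes over 72 s, if anything falls off the work surface, if the arm or the gripper's body presses on something with over 40 N, if the wrist force passes 120 N, or if a joint passes its speed limit or range.

## Working session

There is one attempt and no reset: what is moved stays moved. The work goes in short steps, Python scripts to look and compute and a tool call to move; the robot and the scene stay as the last step left them, time stands still between calls to the robot, and variables do not carry over. Pictures are saved under pics/ and viewed, on a budget of 10 in all, crops included, one or two more only if the job needs it, and the job is handed in when it is done.

Besides the shell and the picture viewer there is one more tool, called as name(argument=value, ...), one argument or row to a line, values as JSON. drive_tool: Moves the arm, as the interface text tells. Its arguments: {"type":"object","properties":{"hand":{"type":"array","items":{"type":"number"}},"linear":{"type":"array","items":{"type":"array","items":{"type":"number"}}},"turn":{"type":"array","items":{"type":"number"}},"squeeze":{"type":"number"}},"required":["hand","linear","turn"]}

```bash
mkdir -p pics
cat > h.py <<'E'
import numpy as np,cv2
from cell import *
def ray(cam,uv):
    p=camera_params(cam);R=cv2.Rodrigues(np.array(p['rvec'],float))[0];t=np.array(p['tvec'],float)
    d=np.array([(uv[0]-p['cx'])/p['fx'],(uv[1]-p['cy'])/p['fy'],1.])
    return -R.T@t,R.T@d
def onz(cam,uv,z):
    o,d=ray(cam,uv);return o+d*(z-o[2])/d[2]
def proj(cam,X):
    p=camera_params(cam);K=np.array([[p['fx'],0,p['cx']],[0,p['fy'],p['cy']],[0,0,1.]])
    return cv2.projectPoints(np.array(X,float).reshape(-1,3),np.array(p['rvec'],float),np.array(p['tvec'],float),K,None)[0].reshape(-1,2)
def save(n,im): cv2.imwrite('pics/'+n+'.png',im[:,:,::-1])
E
python3 - <<'E'
from h import *
print(state(),finger_overhang)
for c in('scene','side'):
    im=get_image(c);save(c+'0',im);np.save(c+'0.npy',im)
    p=camera_params(c);print(c,ray(c,(320,240)),p['fx'])
print(camera_params('wrist'))
E
```

```text
{'clock': 0.0, 'joint_positions': array([-1.05593677e-01,  4.91562916e-01,  1.55945762e+00,  2.99702154e-05,
        1.09171150e+00, -1.05617580e-01]), 'dq': array([-1.64723779e-04, -1.78873801e-03, -3.69366220e-05, -1.78304328e-03,
        4.85705236e-04,  1.51098581e-04]), 'joint_efforts': array([-2.53899279e-04, -6.18447447e+01, -2.61596632e+01, -1.41405640e-04,
        4.01603000e-03, -9.44706159e-06]), 'tool_pos': array([6.24793303e-01, 5.48193751e-05, 2.52722829e-01]), 'tcp_rot': array([-3.14144561e+00, -1.58210982e-05,  1.77528970e-03]), 'force': array([ 0.05319945, -0.00538736, -0.1534661 ]), 'wrist_torque': array([-0.07253567,  0.06895368,  0.03329151]), 'finger_gap': 0.08523614981605279} 0.022
scene (array([1.0970949 , 0.6101521 , 0.73811132]), array([-0.57575817, -0.54539591, -0.60928682])) 490.36615524134265
side (array([ 0.20236816, -0.63233331,  0.70212411]), array([ 0.30982202,  0.69033736, -0.65386041])) 483.2594508300789
{'fx': 334.9913262467723, 'fy': 334.9913262467723, 'cx': 315.4677820597356, 'cy': 238.82232535722272, 'T_tool_cam': array([[ 9.99999983e-01,  1.60987219e-04,  9.14258427e-05,
        -6.98226314e-04],
       [-1.81972304e-04,  9.45608814e-01,  3.25305914e-01,
        -8.43886892e-02],
       [-3.40829883e-05, -3.25305925e-01,  9.45608827e-01,
        -1.22808040e-01],
       [ 0.00000000e+00,  0.00000000e+00,  0.00000000e+00,
         1.00000000e+00]])}
```

View pics/scene0.png

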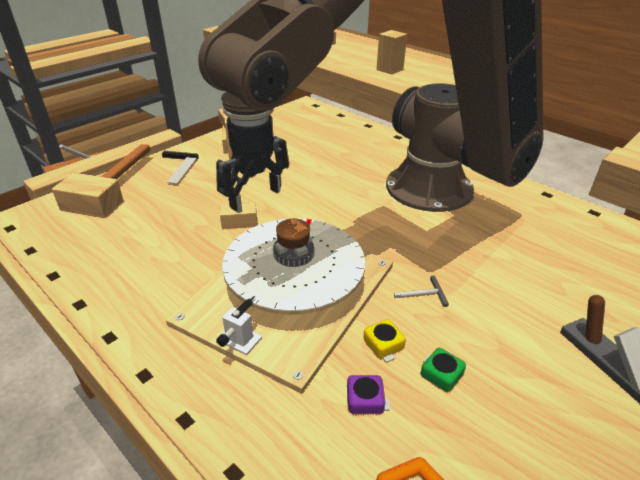

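View pics/side0.png

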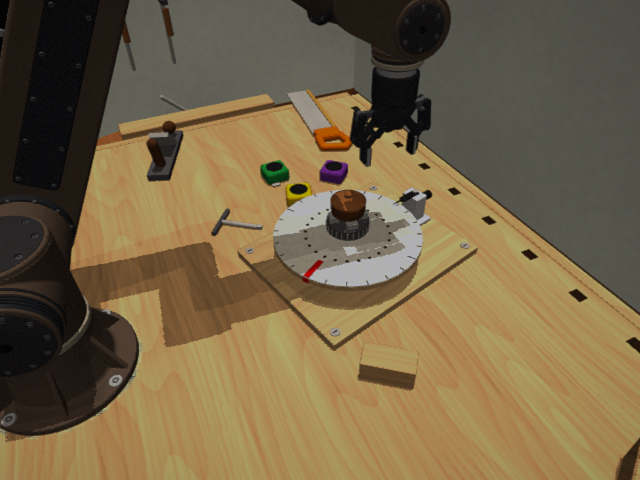

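```bash
cat > m.py <<'E'
from h import *
from scipy.optimize import least_squares
def disc(cam,im,box):
    x0,y0,x1,y1=box
    hsv=cv2.cvtColor(im,cv2.COLOR_RGB2HSV);m=((hsv[...,1]<45)&(hsv[...,2]>120)).astype(np.uint8)
    k=np.zeros_like(m);k[y0:y1,x0:x1]=m[y0:y1,x0:x1]
    k=cv2.morphologyEx(k,cv2.MORPH_OPEN,np.ones((3,3)))
    n,l,s,_=cv2.connectedComponentsWithStats(k);i=1+np.argmax(s[1:,4]);pts=np.argwhere(l==i)[:,::-1].astype(np.int32)
    h=cv2.convexHull(pts)[:,0]
    P=np.array([onz(cam,p,.078)[:2] for p in h])
    r=least_squares(lambda q:np.hypot(*(P-q[:2]).T)-q[2],[.65,-.0,.15],loss='soft_l1',f_scale=.002)
    return r.x,np.sqrt(np.mean(r.fun**2))
S=np.load('scene0.npy');D=np.load('side0.npy')
print(disc('scene',S,(215,210,372,312)));print(disc('side',D,(265,180,430,292)))
for c,im in(('scene',S),('side',D)):
    r=im.astype(int);m=(r[...,0]>150)&(r[...,1]<60)&(r[...,2]<60)
    ys,xs=np.nonzero(m);print(c,'red',len(xs), [onz(c,(x,y),.078)[:2].round(3) for x,y in [(xs.mean(),ys.mean())]],xs.mean(),ys.mean())
for c,l in (('scene',[(180,317),(298,376),(381,262)]),('side',[(250,251),(335,332),(464,245),(373,188)])):
    print(c,[onz(c,p,.018)[:2].round(3).tolist() for p in l])
print('ptr',onz('scene',(252,300),.086).round(3),onz('side',(397,202),.086).round(3))
print('offcut',onz('side',(389,350),.045).round(3))
print('key',[onz('side',p,.01).round(3) for p in((213,232),(227,210),(262,227))],[onz('scene',p,.01).round(3)for p in ((447,303),(433,279),(396,296))])
print('tape',onz('scene',(385,335),.035).round(3),onz('side',(299,190),.035).round(3))
big=np.hstack([cv2.resize(S[200:360,160:400],None,fx=1.6,fy=1.6*1.5),cv2.resize(D[170:300,260:440],None,fx=2.2,fy=384/130)])
save('crop0',big[:600,:800]);print(big.shape)
E
python3 m.py
```

```text
(array([0.56040902, 0.02495024, 0.14848573]), np.float64(0.0012155727826343651))
(array([0.55882196, 0.02368831, 0.14869385]), np.float64(0.009250477649755907))
scene red 12 [array([ 0.441, -0.05 ])] 308.25 221.25
side red 44 [array([ 0.442, -0.047])] 309.52272727272725 272.4318181818182
scene [[0.795, -0.06], [0.73, 0.212], [0.379, 0.122]]
side [[0.378, 0.123], [0.445, -0.147], [0.794, -0.06], [0.727, 0.21]]
ptr [0.704 0.063 0.086] [0.695 0.058 0.086]
offcut [ 0.499 -0.238  0.045]
key [array([0.326, 0.229, 0.01 ]), array([0.378, 0.295, 0.01 ]), array([0.431, 0.197, 0.01 ])] [array([0.38 , 0.298, 0.01 ]), array([0.337, 0.235, 0.01 ]), array([0.437, 0.209, 0.01 ])]
tape [0.559 0.272 0.035] [0.551 0.261 0.035]
(384, 780, 3)
```

View pics/crop0.png

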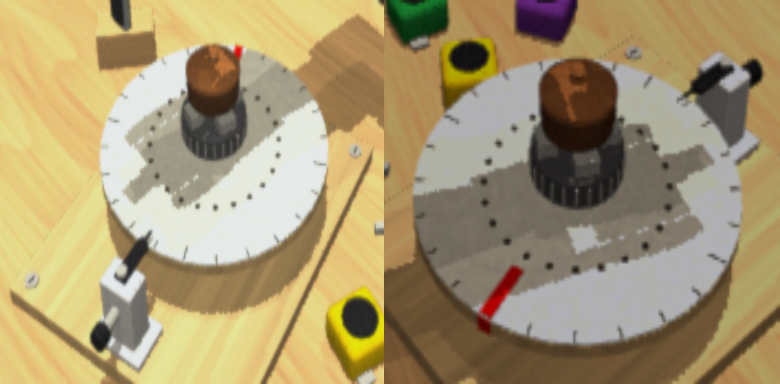

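Red mark: side (309,272), spindle ≈3.45; no other red object lies on the disc. The axis is at about (0.559, 0.0245) and the pointer direction is 0.245 rad. The look-alikes are the green tape, scene (443,368), and the purple tape, scene (366,393); the yellow tape is at (385,335). I leave all of these alone. The crop confirms the mark and the black pointer. I'll flick on the +y side of the disc.

drive_tool(
  hand=[0,0,0,0,0,0,0,0],
  linear=[
    [0,-0.04,0],
    [0,-0.04,0],
    [-0.01,-0.04,0],
    [-0.01,-0.03,0],
    [0,0,0.03],
    [0,0,0.03],
    [0,0,0.03],
    [0,0,0.03],
  ],
  turn=[0,0,0,0,0,0,0,0],
  squeeze=40,
)

```text
clock: 0.9
tool_pos: [0.6048, 0.1564, 0.1309]
tcp_rot: [-3.141, 0.001, -0.006]
force: [0.5, 0.1, -0.6]
finger_gap: -0.0001
```

drive_tool(
  hand=[0,0,0],
  linear=[
    [0.002,0.006,0.016],
    [0,0,0.01],
    [0,0,0],
  ],
  turn=[0,0,0],
)

```text
clock: 1.2
tool_pos: [0.6056, 0.1503, 0.1001]
tcp_rot: [-3.142, 0.0, 0.003]
force: [0.5, 0.3, 2.4]
finger_gap: 0.0005
```

Run:
```python
from h import *
s=state();print(s['clock'],s['tool_pos'],s['force'],s['dq'].round(4))
a=get_image('side');b=get_image('wrist');np.save('side1.npy',a)
save('c1',np.hstack([cv2.resize(a[100:340,220:460],(400,400)),cv2.resize(b,(400,400))]))
```

```text
1.2 [0.60557304 0.15027495 0.10010752] [0.48135021 0.27807148 2.44975901] [-0.0016  0.0101  0.0045  0.0061 -0.0062 -0.001 ]
```

View pics/c1.png

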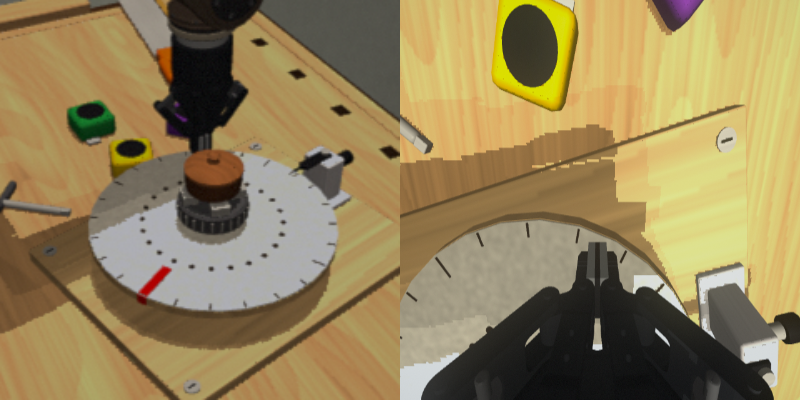

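drive_tool(
  hand=[0,0,0,0,0,0],
  linear=[
    [-0.012,0,0.0005],
    [-0.025,0,0.0005],
    [-0.035,0,0.0005],
    [-0.035,0,-0.008],
    [-0.015,0,-0.03],
    [0,0,-0.01],
  ],
  turn=[0,0,0,0,0,0],
)

```text
clock: 1.9
tool_pos: [0.4797, 0.1508, 0.1486]
tcp_rot: [-3.141, 0.001, -0.001]
force: [0.2, 0.3, -0.5]
finger_gap: 0.0
```

```bash
cat > t.py <<'E'
from h import *
C=np.array([.559,.0245]);A=.245
def angle(cam,im):
    r=im.astype(int);m=(r[...,0]>110)&(r[...,0]>2.2*r[...,1])&(r[...,0]>2.2*r[...,2])
    ys,xs=np.nonzero(m)
    if len(xs)<6: return None,len(xs),0
    P=np.array([onz(cam,(x,y),.078)[:2]-C for x,y in zip(xs,ys)]);R=np.hypot(*P.T);k=(R>.09)&(R<.153)
    if k.sum()<6: return None,k.sum(),0
    p=P[k].mean(0);return (np.arctan2(p[1],p[0])-A)%(2*np.pi),k.sum(),np.hypot(*p)
def look(n=4):
    out=[]
    for i in range(n):
        for c in('side','scene'):
            t=state()['clock'];im=get_image(c);np.save('last_'+c+'.npy',im);a=angle(c,im)
            if a[0] is not None and .1<a[2]<.14: out.append((t,a[0]));print(c,round(t,3),round(a[0],3),a[1],round(a[2],3))
            else: print(c,round(t,3),a)
    return out
E
python3 - <<'E'
from t import *
print(angle('side',np.load('side1.npy')))
s=state();print(s['tool_pos'],s['force'])
look(4)
E
```

```text
(np.float64(3.435746482111674), np.int64(116), np.float64(0.12512157821904907))
[0.47973462 0.15082674 0.14860314] [ 0.20361953  0.33113164 -0.53462993]
side 1.9 4.55 115 0.123
scene 1.95 4.692 63 0.125
side 2.0 4.831 112 0.123
scene 2.05 4.967 64 0.124
side 2.1 5.109 107 0.122
scene 2.15 5.244 68 0.124
side 2.2 5.386 94 0.122
scene 2.25 5.513 73 0.123
```

drive_tool(
  hand=[0,0,0,0,0,0,0,0],
  linear=[
    [0.02,0,0],
    [0.03,0,0],
    [0.03,0,0],
    [0,0,0.01],
    [0,0,0.01],
    [0,0,0.01],
    [0,0,0],
    [0,0,0],
  ],
  turn=[0,0,0,0,0,0,0,0],
)

```text
clock: 3.1
tool_pos: [0.5613, 0.1497, 0.1078]
tcp_rot: [3.14, -0.003, -0.017]
force: [-0.0, 0.9, -0.2]
finger_gap: 0.0004
```

drive_tool(
  hand=[0,0,0,0,0,0,0,0],
  linear=[
    [0,0,0],
    [0,0,0],
    [0,0,0],
    [0,0,0],
    [0,0,0],
    [0,0,0],
    [0,0,0],
    [0,0,0],
  ],
  turn=[0,0,0,0,0,0,0,0],
)

```text
clock: 3.9
tool_pos: [0.5611, 0.15, 0.1096]
tcp_rot: [3.141, -0.002, -0.014]
force: [0.3, -0.0, -0.3]
finger_gap: -0.0
```

Run:
```python
from t import *
print(state()['tool_pos'],state()['force'])
look(30)
print(state()['tool_pos'])
```

```text
[0.56107656 0.14995413 0.10955892] [ 0.30582668 -0.03852465 -0.26330032]
side 3.9 3.519 115 0.124
scene 3.95 (None, np.int64(0), 0)
side 4.0 3.769 118 0.125
scene 4.05 (np.float64(3.9107208962868625), np.int64(8), np.float64(0.14524321606507262))
side 4.1 4.016 118 0.123
scene 4.15 4.144 58 0.124
side 4.2 4.26 122 0.124
scene 4.25 4.389 58 0.125
side 4.3 4.505 118 0.124
scene 4.35 4.631 60 0.125
side 4.4 4.751 114 0.123
scene 4.45 4.874 65 0.124
side 4.5 4.995 109 0.122
scene 4.55 5.115 65 0.124
side 4.6 5.24 100 0.122
scene 4.65 5.354 70 0.124
side 4.7 5.482 92 0.122
scene 4.75 5.592 75 0.123
side 4.8 5.724 85 0.123
scene 4.85 5.829 86 0.126
side 4.9 5.964 82 0.123
scene 4.95 6.065 93 0.125
side 5.0 6.199 79 0.123
scene 5.05 0.017 102 0.125
side 5.1 0.154 67 0.122
scene 5.15 0.253 107 0.125
side 5.2 0.387 67 0.122
scene 5.25 0.485 110 0.125
side 5.3 (np.float64(0.610468019177007), np.int64(17), np.float64(0.1425517210324691))
scene 5.35 0.718 103 0.125
side 5.4 (None, np.int64(0), 0)
scene 5.45 0.95 103 0.125
side 5.5 (np.float64(1.074992539080557), np.int64(15), np.float64(0.144993
[... 162 characters left out ...]
 (None, np.int64(0), 0)
scene 5.85 1.859 51 0.131
side 5.9 (None, np.int64(4), 0)
scene 5.95 2.077 31 0.136
side 6.0 2.189 52 0.116
scene 6.05 (np.float64(2.294492300373716), np.int64(7), np.float64(0.14233306958536096))
side 6.1 2.403 97 0.125
scene 6.15 (None, np.int64(0), 0)
side 6.2 2.619 91 0.126
scene 6.25 (None, np.int64(0), 0)
side 6.3 2.837 98 0.126
scene 6.35 (None, np.int64(0), 0)
side 6.4 3.053 108 0.125
scene 6.45 3.188 15 0.106
side 6.5 3.268 108 0.125
scene 6.55 3.388 34 0.132
side 6.6 3.482 116 0.125
scene 6.65 (None, np.int64(2), 0)
side 6.7 3.697 121 0.125
scene 6.75 (None, np.int64(1), 0)
side 6.8 3.911 125 0.125
scene 6.85 4.033 26 0.136
[0.56105438 0.14993444 0.10952999]
```

drive_tool(
  hand=[0,0,0,0,0,0,0,0],
  linear=[
    [0,0,0],
    [0,0,0],
    [0,0,0],
    [0,0,0],
    [0,0,0],
    [0,0,0],
    [0,0,0],
    [0,0,0],
  ],
  turn=[0,0,0,0,0,0,0,0],
)

```text
clock: 7.7
tool_pos: [0.561, 0.15, 0.1095]
tcp_rot: [3.141, -0.002, -0.014]
force: [-0.5, 0.1, 0.0]
finger_gap: 0.0002
```

drive_tool(
  hand=[0,0,0,0,0,0,0,0],
  linear=[
    [0,0,0],
    [0,0,0],
    [0,0,0],
    [0,0,0],
    [0,0,0],
    [0,0,0],
    [0,0,0],
    [0,0,0],
  ],
  turn=[0,0,0,0,0,0,0,0],
)

```text
clock: 8.5
tool_pos: [0.561, 0.15, 0.1095]
tcp_rot: [3.141, -0.002, -0.014]
force: [-0.1, 0.4, 0.0]
finger_gap: 0.0001
```

drive_tool(
  hand=[0,0,0,0,0,0,0,0],
  linear=[
    [0,0,0],
    [0,0,0],
    [0,0,0],
    [0,0,0],
    [0,0,0],
    [0,0,0],
    [0,0,0],
    [0,0,0],
  ],
  turn=[0,0,0,0,0,0,0,0],
)

```text
clock: 9.3
tool_pos: [0.561, 0.15, 0.1096]
tcp_rot: [3.141, -0.002, -0.014]
force: [0.4, -0.4, 0.1]
finger_gap: 0.0001
```

drive_tool(
  hand=[0,0,0,0,0,0,0,0],
  linear=[
    [0,0,0],
    [0,0,0],
    [0,0,0],
    [0,0,0],
    [0,0,0],
    [0,0,0],
    [0,0,0],
    [0,0,0],
  ],
  turn=[0,0,0,0,0,0,0,0],
)

```text
clock: 10.1
tool_pos: [0.5611, 0.1499, 0.1095]
tcp_rot: [3.141, -0.002, -0.014]
force: [-0.1, -0.6, 0.4]
finger_gap: -0.0001
```

drive_tool(
  hand=[0,0,0,0,0,0,0,0],
  linear=[
    [0,0,0],
    [0,0,0],
    [0,0,0],
    [0,0,0],
    [0,0,0],
    [0,0,0],
    [0,0,0],
    [0,0,0],
  ],
  turn=[0,0,0,0,0,0,0,0],
)

```text
clock: 10.9
tool_pos: [0.561, 0.1499, 0.1095]
tcp_rot: [3.141, -0.002, -0.014]
force: [-0.0, -0.7, -0.5]
finger_gap: 0.0001
```

Run:
```python
from t import *
print(state()['tool_pos'],state()['force'])
look(4)
```

```text
[0.56104426 0.14993375 0.10954381] [-0.03191713 -0.72485033 -0.4632889 ]
side 10.9 5.4 94 0.122
scene 10.95 5.474 72 0.123
side 11.0 5.566 96 0.123
scene 11.05 5.641 77 0.123
side 11.1 5.739 85 0.122
scene 11.15 5.81 85 0.125
side 11.2 5.905 86 0.124
scene 11.25 5.972 88 0.124
```

drive_tool(
  hand=[0,0,0,0,0,0,0,0],
  linear=[
    [0,0,0.003],
    [0,0,0],
    [0,0,0],
    [0,0,0],
    [0,0,0],
    [0,0,0],
    [0,0,0],
    [0,0,0],
  ],
  turn=[0,0,0,0,0,0,0,0],
)

```text
clock: 12.1
tool_pos: [0.561, 0.15, 0.1062]
tcp_rot: [3.141, -0.002, -0.014]
force: [0.2, 0.4, 0.2]
finger_gap: -0.0002
```

drive_tool(
  hand=[0,0,0,0,0,0,0,0],
  linear=[
    [0,0,0],
    [0,0,0],
    [0,0,0],
    [0,0,0],
    [0,0,0],
    [0,0,0],
    [0,0,0],
    [0,0,0],
  ],
  turn=[0,0,0,0,0,0,0,0],
)

```text
clock: 12.9
tool_pos: [0.561, 0.15, 0.1063]
tcp_rot: [3.141, -0.002, -0.014]
force: [0.0, -0.1, 0.2]
finger_gap: 0.0001
```

drive_tool(
  hand=[0,0,0,0,0,0,0,0],
  linear=[
    [0,0,0],
    [0,0,0],
    [0,0,0],
    [0,0,0],
    [0,0,0],
    [0,0,0],
    [0,0,0],
    [0,0,0],
  ],
  turn=[0,0,0,0,0,0,0,0],
)

```text
clock: 13.7
tool_pos: [0.561, 0.15, 0.1063]
tcp_rot: [3.141, -0.002, -0.014]
force: [-0.1, -0.0, -0.5]
finger_gap: -0.0
```

drive_tool(
  hand=[0,0,0,0,0,0,0,0],
  linear=[
    [0,0,0],
    [0,0,0],
    [0,0,0],
    [0,0,0],
    [0,0,0],
    [0,0,0],
    [0,0,0],
    [0,0,0],
  ],
  turn=[0,0,0,0,0,0,0,0],
)

```text
clock: 14.5
tool_pos: [0.561, 0.15, 0.1063]
tcp_rot: [3.141, -0.002, -0.014]
force: [-0.1, -1.0, -0.4]
finger_gap: 0.0
```

drive_tool(
  hand=[0,0,0,0,0,0,0,0],
  linear=[
    [0,0,0],
    [0,0,0],
    [0,0,0],
    [0,0,0],
    [0,0,0],
    [0,0,0],
    [0,0,0],
    [0,0,0],
  ],
  turn=[0,0,0,0,0,0,0,0],
)

```text
clock: 15.3
tool_pos: [0.561, 0.15, 0.1063]
tcp_rot: [3.141, -0.002, -0.014]
force: [-0.1, 0.4, 0.1]
finger_gap: -0.0001
```

drive_tool(
  hand=[0,0,0,0,0,0,0,0],
  linear=[
    [0,0,0],
    [0,0,0],
    [0,0,0],
    [0,0,0],
    [0,0,0],
    [0,0,0],
    [0,0,0],
    [0,0,0],
  ],
  turn=[0,0,0,0,0,0,0,0],
)

```text
clock: 16.1
tool_pos: [0.561, 0.15, 0.1063]
tcp_rot: [3.141, -0.002, -0.014]
force: [0.4, -0.1, -0.2]
finger_gap: 0.0003
```

drive_tool(
  hand=[0,0,0,0,0,0,0,0],
  linear=[
    [0,0,0],
    [0,0,0],
    [0,0,0],
    [0,0,0],
    [0,0,0],
    [0,0,0],
    [0,0,0],
    [0,0,0],
  ],
  turn=[0,0,0,0,0,0,0,0],
)

```text
clock: 16.9
tool_pos: [0.561, 0.1499, 0.1063]
tcp_rot: [3.141, -0.002, -0.014]
force: [-0.8, 0.2, -0.3]
finger_gap: 0.0001
```

drive_tool(
  hand=[0,0,0,0,0,0,0,0],
  linear=[
    [0,0,0],
    [0,0,0],
    [0,0,0],
    [0,0,0],
    [0,0,0],
    [0,0,0],
    [0,0,0],
    [0,0,0],
  ],
  turn=[0,0,0,0,0,0,0,0],
)

```text
clock: 17.7
tool_pos: [0.561, 0.15, 0.1063]
tcp_rot: [3.141, -0.002, -0.014]
force: [-0.2, 0.1, 0.3]
finger_gap: -0.0001
```

Run:
```python
from t import *
print(state()['tool_pos'],state()['force'])
look(5)
```

```text
[0.5610224  0.14996488 0.10626126] [-0.19874125  0.12072212  0.31549207]
side 17.7 2.16 35 0.112
scene 17.75 (np.float64(2.2125856428640334), np.int64(15), np.float64(0.14095763041860385))
side 17.8 2.262 65 0.12
scene 17.85 (None, np.int64(2), 0)
side 17.9 2.367 88 0.125
scene 17.95 (None, np.int64(0), 0)
side 18.0 2.472 85 0.127
scene 18.05 (None, np.int64(0), 0)
side 18.1 2.577 90 0.125
scene 18.15 (None, np.int64(0), 0)
```

drive_tool(
  hand=[0,0,0,0,0,0,0,0],
  linear=[
    [0,0,0.002],
    [0,0,0],
    [0,0,0],
    [0,0,0],
    [0,0,0],
    [0,0,0],
    [0,0,0],
    [0,0,0],
  ],
  turn=[0,0,0,0,0,0,0,0],
)

```text
clock: 19.0
tool_pos: [0.561, 0.15, 0.1041]
tcp_rot: [3.141, -0.002, -0.014]
force: [-0.1, 0.4, 0.2]
finger_gap: 0.0006
```

drive_tool(
  hand=[0,0,0,0,0,0,0,0],
  linear=[
    [0,0,0],
    [0,0,0],
    [0,0,0],
    [0,0,0],
    [0,0,0],
    [0,0,0],
    [0,0,0],
    [0,0,0],
  ],
  turn=[0,0,0,0,0,0,0,0],
)

```text
clock: 19.8
tool_pos: [0.561, 0.15, 0.1041]
tcp_rot: [3.141, -0.002, -0.014]
force: [-0.7, 0.4, 0.8]
finger_gap: 0.0002
```

drive_tool(
  hand=[0,0,0,0,0,0,0,0],
  linear=[
    [0,0,0],
    [0,0,0],
    [0,0,0],
    [0,0,0],
    [0,0,0],
    [0,0,0],
    [0,0,0],
    [0,0,0],
  ],
  turn=[0,0,0,0,0,0,0,0],
)

```text
clock: 20.6
tool_pos: [0.561, 0.15, 0.1041]
tcp_rot: [3.141, -0.002, -0.014]
force: [-0.2, 0.7, -0.1]
finger_gap: 0.0004
```

Run:
```python
from t import *
print(state()['tool_pos'],state()['force'])
look(6)
save('s2',np.load('last_scene.npy')[200:380,160:400].repeat(3,0).repeat(3,1))
```

```text
[0.56099187 0.14998572 0.10408189] [-0.1605478   0.72097686 -0.11134258]
side 20.6 5.03 109 0.123
scene 20.65 5.072 67 0.124
side 20.7 5.12 108 0.122
scene 20.75 5.16 67 0.124
side 20.8 5.21 103 0.122
scene 20.85 5.245 69 0.123
side 20.9 5.301 99 0.121
scene 20.95 5.336 71 0.124
side 21.0 5.389 93 0.122
scene 21.05 5.424 74 0.124
side 21.1 5.478 94 0.122
scene 21.15 5.51 74 0.123
```

drive_tool(
  hand=[0,0,0,0,0,0,0,0],
  linear=[
    [0,0,0],
    [0,0,0],
    [0,0,0],
    [0,0,0],
    [0,0,0],
    [0,0,0],
    [0,0,0],
    [0,0,0.005],
  ],
  turn=[0,0,0,0,0,0,0,0],
)

```text
clock: 22.0
tool_pos: [0.5613, 0.15, 0.0996]
tcp_rot: [3.141, -0.002, -0.012]
force: [-3.7, -1.7, 80.8]
finger_gap: -0.0001
```

drive_tool(
  hand=[0],
  linear=[
    [0,0,0],
  ],
  turn=[0],
)

```text
clock: 22.1
tool_pos: [0.562, 0.15, 0.1001]
tcp_rot: [3.141, -0.002, -0.009]
force: [0.6, 0.3, 1.5]
finger_gap: 0.0
```

Run:
```python
from t import *
print(state()['tool_pos'],state()['force'])
look(2)
print(state()['tool_pos'],state()['force'])
```

```text
[0.56195364 0.15004057 0.10012809] [0.62037638 0.3101967  1.4954037 ]
side 22.1 6.209 80 0.123
scene 22.15 6.193 91 0.123
side 22.2 6.212 79 0.124
scene 22.25 6.194 92 0.123
[0.56176445 0.15005464 0.1000574 ] [ 0.93862065 -0.27476094  6.92445908]
```

drive_tool(
  hand=[0,0,0,0,0,0],
  linear=[
    [0,0,-0.01],
    [0,0,-0.03],
    [0,0,-0.03],
    [0,0,-0.03],
    [0,0,0],
    [0,0,0],
  ],
  turn=[0,0,0,0,0,0],
)

```text
clock: 22.9
tool_pos: [0.5616, 0.15, 0.204]
tcp_rot: [3.141, -0.002, -0.014]
force: [0.7, 0.3, -0.6]
finger_gap: -0.0004
```

Run:
```python
from t import *
print(state()['tool_pos'],state()['force'])
look(2)
save('end',cv2.resize(np.load('last_scene.npy')[200:380,160:400],None,fx=3,fy=3))
```

```text
[0.56160241 0.15002239 0.20395142] [ 0.66731037  0.33709049 -0.55555163]
side 22.9 6.262 78 0.122
scene 22.95 6.252 82 0.121
side 23.0 6.269 75 0.123
scene 23.05 6.256 77 0.12
```

View pics/end.png

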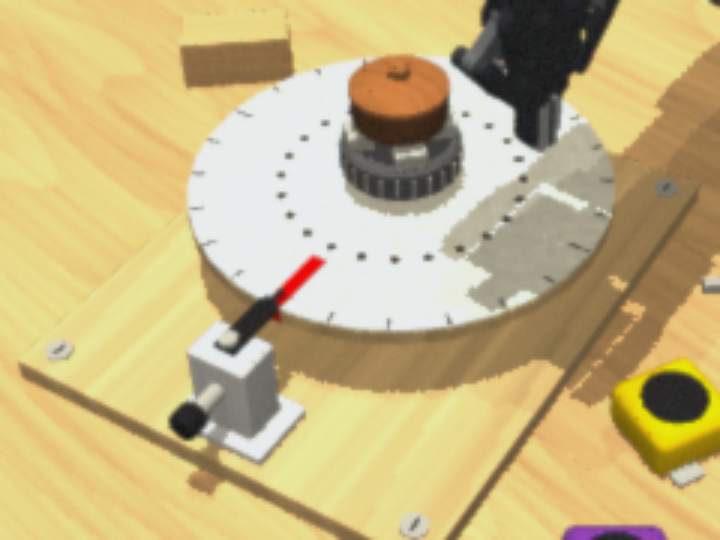

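The scene crop shows the red bar (320,260)–(275,300) pointing into the black pointer tip at (270,303), with the box and offcut untouched. The readings suggest a slow creep since the lift, so I'll watch it.

drive_tool(
  hand=[0,0,0,0,0,0],
  linear=[
    [0,0,0],
    [0,0,0],
    [0,0,0],
    [0,0,0],
    [0,0,0],
    [0,0,0],
  ],
  turn=[0,0,0,0,0,0],
)

```text
clock: 23.7
tool_pos: [0.5609, 0.1499, 0.2003]
tcp_rot: [3.14, -0.003, -0.024]
force: [-0.0, -0.1, 0.1]
finger_gap: -0.0
```

Run:
```python
from t import *
look(2)
```

```text
side 23.7 0.032 71 0.121
scene 23.75 0.016 103 0.125
side 23.8 0.037 72 0.122
scene 23.85 0.023 97 0.124
```

drive_tool(
  hand=[0,0,0,0,0],
  linear=[
    [0,0,0.025],
    [0,0,0.025],
    [0,0,0.025],
    [0,0,0.005],
    [0,0,0],
  ],
  turn=[0,0,0,0,0],
)

```text
clock: 24.4
tool_pos: [0.5607, 0.1499, 0.1196]
tcp_rot: [3.14, -0.003, -0.018]
force: [-0.8, -0.0, -0.5]
finger_gap: 0.0
```

Run:
```python
from t import *
look(1);print(state()['tool_pos'],state()['dq'].round(4))
```

```text
side 24.4 0.063 76 0.122
scene 24.45 0.049 106 0.126
[0.5610658  0.14997905 0.12054862] [ 0.0012 -0.0105 -0.0043 -0.0005 -0.0014 -0.0003]
```

drive_tool(
  hand=[0,0,0,0,0,0],
  linear=[
    [0,0,0.008],
    [0,0,0.005],
    [0,0,0],
    [0,0,0],
    [0,0,0],
    [0,0,0],
  ],
  turn=[0,0,0,0,0,0],
)

```text
clock: 25.1
tool_pos: [0.5621, 0.1502, 0.1096]
tcp_rot: [3.141, -0.002, -0.008]
force: [-0.1, -0.8, 0.5]
finger_gap: -0.0002
```

Run:
```python
from t import *
look(1);print(state()['tool_pos'],state()['dq'].round(4))
```

```text
side 25.1 0.084 71 0.122
scene 25.15 0.068 102 0.125
[0.56214777 0.15017698 0.10955966] [ 0.0005  0.0019  0.0021  0.0011  0.0004 -0.    ]
```

drive_tool(
  hand=[0,0,0,0,0,0,0,0],
  linear=[
    [0,0,0],
    [0,0,0],
    [0,0,0],
    [0,0,0],
    [0,0,0],
    [0,0,0],
    [0,0,0],
    [0,0,0],
  ],
  turn=[0,0,0,0,0,0,0,0],
)

```text
clock: 26.0
tool_pos: [0.5622, 0.1502, 0.1097]
tcp_rot: [3.141, -0.002, -0.008]
force: [0.6, -0.3, 0.3]
finger_gap: -0.0
```

Run:
```python
from t import *
look(1)
```

```text
side 26.0 0.092 72 0.122
scene 26.05 0.076 103 0.125
```

drive_tool(
  hand=[0,0,0,0,0,0,0,0],
  linear=[
    [0,0,-0.02],
    [0,0,-0.03],
    [0,0,-0.03],
    [0,0,0],
    [0,0,0],
    [0,0,0],
    [0,0,0],
    [0,0,0],
  ],
  turn=[0,0,0,0,0,0,0,0],
)

```text
clock: 26.9
tool_pos: [0.5615, 0.15, 0.1895]
tcp_rot: [3.14, -0.002, -0.016]
force: [0.7, 0.3, 0.4]
finger_gap: -0.0
```

Run:
```python
from t import *
look(2)
def yel(im):
    h=cv2.cvtColor(im,cv2.COLOR_RGB2HSV);m=cv2.inRange(h,(24,200,120),(32,255,255));y,x=np.nonzero(m);return x.mean(),y.mean(),len(x)
print(yel(np.load('scene0.npy')),yel(np.load('last_scene.npy')))
save('end2',cv2.resize(np.load('last_scene.npy')[200:380,160:400],None,fx=3,fy=3))
```

```text
side 26.9 0.092 72 0.122
scene 26.95 0.076 104 0.125
side 27.0 0.092 72 0.122
scene 27.05 0.076 104 0.125
(np.float64(384.4623188405797), np.float64(339.9449275362319), 690) (np.float64(384.20338983050846), np.float64(340.045197740113), 708)
```

View pics/end2.png

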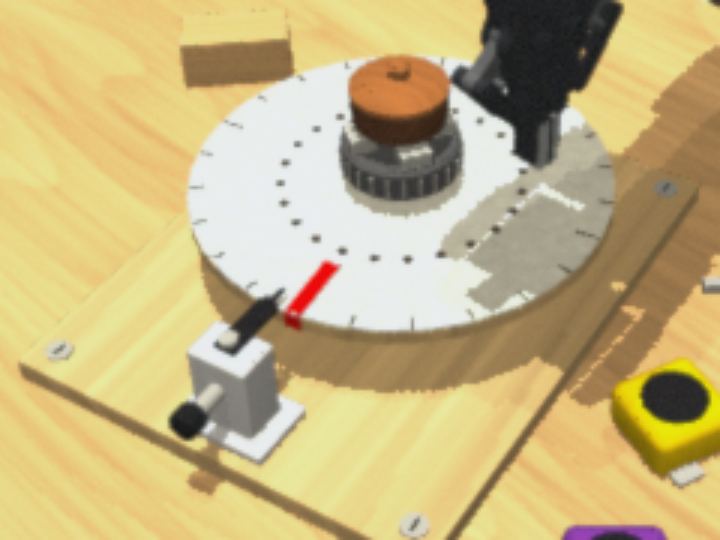

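The picture shows the red bar (330,268)–(292,320) just beside the pointer tip at (283,292). The disc is still (0.092 / 0.076 rad in repeated readings, about 12 mm off), and the tape and offcut are unmoved. I'm handing it in.

```bash
python3 -c "
from cell import *
print(job_done(),state()['clock'])"
```

```text
the job is handed in; nothing more can be done
the job is handed in; nothing more can be done
```

The disc was flicked, ran free, and now stands still with its red mark about 12 mm from the pointer (limit 25 mm). It did not stay exactly where the finger stopped it. The job was handed in at about 27 s, and no verdict was reported.

- **Spin:** I flicked the disc counter-clockwise to about 2.75 rad/s. It then ran untouched from about 1.7 s to 22 s. It was still at about 2 rad/s six seconds after release and about 0.85 rad/s when I braked it.
- **Brake:** One fingertip press at 22.0 s stopped the disc with the mark about 0.08 rad (11 mm) short of the pointer. The camera readings stood still for about 0.15 s under 1.5–7 N of contact.
- **Hard press:** The wrist force briefly reached 81 N, far more than I meant, though under the 120 N limit.
- **Not clean:** Lifting the finger nudged the disc, and it crept at about 0.06 rad/s. It passed the zero point and stopped on its own, without another touch, about 0.08 rad (12 mm) on the other side.
- **Last checks:** The mark angle was constant from 26.0 to 27.05 s. The two cameras disagreed slightly, reading 0.092 and 0.076 rad. The hand was clear and never went near the box. The tape's centre had not moved by more than 0.3 pixel, and the offcut looked unmoved. I did not measure the chuck key again, but the hand never went near it.

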